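# Heft the soap boxes by their bars and draw out the almost empty one

### The arm

A 6-joint arm with a two-finger parallel gripper is mounted at the origin on the work surface. World frame = base frame: x ahead of the robot, y to its left, z up, the work surface at z = 0. Lengths are in mm, angles in rad, forces in N, time in s.
With the tool pointing down it reaches from about 325 to 750 mm from the base axis. Payload 7.6 kg.
Tool frame: the origin (TCP) lies between the finger pads; the fingertips stand 22 mm ahead of it and the grasp point (between the pads) lies 3 mm ahead of it; z points along the fingers, y is the line along which they close (so a half turn about z gives the same grasp; the last joint's range is limited). The gripper opens to 85 mm and grips with 20 to 120 N. Pads are 22 mm wide; open, the fingers measure 114 mm over their backs; the gripper's body (76 mm by 85 mm) begins 54 mm behind the grasp point. The pads swing forward as they close: fully open they stand 13 mm farther back than shut.
Start: joints at [1.27, 0.052, 1.401, -0, 1.689, -0.07], TCP at [120.078, 511.102, 253.323] pointing down, gripper open.
Joint ranges: [-2.9, 2.9], [-0.91, 2.17], [0.12, 2.37], [-1.06, 4.2], [0.26, 2.73], [-2.93, 2.93]. Speed limits (rad/s): [2.57, 2.57, 3.01, 3.14, 3.14, 3.14].

### API

Orientations are given as a 3x3 rotation matrix whose columns are the frame's x, y, z axes.
In Python, from cell import arm gives the robot as it stands. The module is installed in compiled form; this text tells all that it offers.
- The arm moves only by the tool carry_out, never from a script. Its argument "deltas" is a list of rows, each an object of numbers: "dx", "dy", "dz": the shift along the world's x, y, z as a fraction of full scale; "ax", "ay", "az": the turn, a rotation vector about the world's x, y, z as a fraction of full scale; "hand": the closure, from 0 (fully open) to 1 (shut). A call has exactly 8 rows; each row is the pose to reach, as a shift and turn from the pose commanded when the call began; what a row does not reach only later rows make up. Full scale, the value 1, is 0.5 m for a shift and 60 degrees for a turn. A row lasts 1/8 s, in which the tool goes at most 62.5 mm and 10.7 degrees, less where a joint would pass 70% of its speed; a pose out of reach is approached as far as the arm can. A call with a number of a shift or a turn outside -1 to 1 is refused whole. A call with a gripper value outside its range is refused whole. The fingers move at their own pace and stop on an object; "grip_force" is the grip in N (left out, the last holds). Time passes only in rows, so rows that repeat a pose let the fingers close, or fill a call up. It gives the time, the measured TCP pose, the force, the opening and the grip force at its end, in the units of the state.
- arm.observe(): the state, without advancing time (a new reading comes with each control period).
- arm.snapshot(name): name is "scene" or "top" or "wrist"; returns a dict with "frame" (400x640x3 uint8, red, green, blue), "fx", "fy", "cx", "cy" (pixels), "rvec" (rotation vector, rad) and "tvec" (3), from world to camera coordinates, as OpenCV has them; the wrist camera has in their place "tool_from_camera" (4x4, takes a point from camera to tool coordinates, whose origin is the TCP and whose axes are the flange's). Camera axes: x right, y down, z forward; pixel columns grow to the right and rows downward; lengths in mm; the calibration is good to about 2 mm. A picture is of the moment at which its call begins: read the wrist's pose just before it. There is no depth.
- arm.job_done(): hands the job in; it is judged then, once.
Trained networks look in a picture, given as the dict that the camera call returned (one of the last four; its "shot" number tells which), for a name from the list of things; names that differ only in an ending like _2 or _b are one class to them, and where a whole thing is asked for, a point or a joint stands for the part that bears it (a point fixed in the world has none). Each returns a list of dicts, best first, with "conf" (0 to 1); they miss things now and then, are a little off and sometimes report something else, mostly with a low value. They report only what shows in the picture. A call takes as long as a camera call. They do not tell look-alikes from the thing itself.
- arm.outline_of(label, picture): "pixels" (400x640 bool, what is visible of it) and "centre" ([row, column] in pixels, amid what is visible of it).
The state is a dict: "time": time; "joints": joint angles; "qd": joint speeds; "joint_torque": joint torques, N m; "position": TCP position; "tool_rot": TCP orientation; "ft_force": force on the tool from outside, world axes, zero at the start; "torque": the same for the moment, N m; "finger_gap": finger opening in mm; "finger_force": force on a finger pad.
Only numpy, scipy, OpenCV 4.12 (cv2) and the standard library are available. Lean on these libraries where they do the work, as an engineer would, in place of code of your own. Each camera call takes 0.05 s, during which the arm holds its last target. There are 200 camera calls.

### The job

Three identical closed soap boxes stand in a row before the bamboo riser; two are full and one is almost empty. Lift the bar end of the boxes just a little (a centimetre or so), one at a time and never clear of the counter, to feel by weight which is the almost empty one, then draw that box forward out of the row, at least half a box length but not more than a length and a half, so it can be refilled. Leave the full boxes in their places, all three flat on the counter, and do not disturb the other things.

Things in the scene. Friction and masses are not known exactly. Their poses are not given: they have to be found in the camera images.
- counter: grey laminate bathroom counter, the work surface at height 0. Origin: middle of its top
- riser: low bamboo riser shelf fixed on the counter behind the row, 130 deep (x) x 620 wide (y) x 60 mm high, a toothbrush mug and a cream jar standing on it. Origin: middle of its front lower edge; its -x points forward, out of the row. The boxes stand side by side before it about 150 mm apart, middles on a line 75 mm in front of its origin (within 5 mm), turned at most 0.06 rad from it
- box_a: closed storage box, sage-green plastic, bamboo lid clipped shut, steel pull bar at the front; 120 long (x) x 100 wide (y) x 75 mm high. Origin: middle of the underside; +x points from the bar end to the rear face, z up. Outwardly the same as box_b and box_c; which one is almost empty changes from start to start
- box_b: storage box like box_a, same size and axes. Weights, for any of the three: a full box is 0.7 to 0.95 kg, the almost empty one 0.22 to 0.26 kg, centred in the box within 5 mm; lifted straight up by its bar, rear lower edge on the counter, the bar takes about 0.38 of it: 2.6 to 3.6 N full, 0.8 to 1.1 N almost empty (less if the bar is also pushed rearwards)
- box_c: storage box like box_a, same size and axes. Lifting the bar of any box by 15 mm tips it by about 0.09 rad. The boxes are free to slide on the counter; a few newtons drag the almost empty one
- box_a_bar (a point): middle of box_a's pull bar: level round bar 10 mm thick, 72 mm long (along the box's y), 102 mm before (-x) the box's middle, axis 50 mm above its underside. Two 10 mm rods at its ends (36 mm either side) join it to the front face; gap between bar and face 37 mm deep, 62 mm wide, open above and below
- box_b_bar (a point): middle of box_b's pull bar, the same bar as on box_a
- box_c_bar (a point): middle of box_c's pull bar, the same bar as on box_a
- soap_dish: grey ceramic soap dish with a bar of soap, 90 (x) x 130 (y) x 32 mm high, on the counter to the left of the boxes; bystander. Origin: centre of its underside
- lotion: amber pump bottle, radius 33, 191 mm high, on the counter to the right of the boxes; bystander. Origin: centre of its underside
- round_mirror: white round hand mirror lying face up, disc radius 58, 13 mm thick, handle reaching to 158 mm along its -y; on the counter at front right; bystander. Origin: under the disc's centre
- hairbrush: wooden hairbrush lying bristles down, head 55 x 85 mm, handle reaching to 154 mm along its -y, 31 mm high; on the counter to the left of the boxes; bystander. Origin: under the head's centre
Things that resemble listed ones, but are neither listed nor needed, are in the scene too. What is shaped like the box_b but blue is not meant. Leave any pink look-alike of the box_c alone.

How it is judged:
By the outcome, as a careful person would: the job done as asked, in the order asked, and still so for the second after the job is handed in, with the robot touching nothing.
It also fails if it takes over 72 s, if anything falls off the work surface, if the arm or the gripper's body presses on something with over 40 N, if the wrist force passes 120 N, or if a joint passes its speed limit or range.

## Working session

There is one attempt and no reset: what is moved stays moved. The work goes in short steps, Python scripts to look and compute and a tool call to move; the robot and the scene stay as the last step left them, time stands still between calls to the robot, and variables do not carry over. Pictures are saved under pics/ and viewed, at most 10 in all, crops included, and the job is handed in when it is done.

Besides the shell and the picture viewer there is one more tool, called after "Emit:" in YAML: its name, and indented under it one key for each argument. carry_out: Moves the arm, as the interface text tells. Shift numbers are shares of 0.5 m and turn numbers shares of 60 degrees, none past 1 either way. Its arguments: {"type":"object","properties":{"deltas":{"type":"array"},"grip_force":{"type":"number"}},"required":["deltas"]}

```bash
mkdir -p pics; ls
cat > h.py <<'E'
import numpy as np, cv2
from cell import arm
def ray(p,uv):
    R=cv2.Rodrigues(np.array(p['rvec'],float))[0];t=np.array(p['tvec'],float).reshape(3)
    d=R.T@np.array([(uv[0]-p['cx'])/p['fx'],(uv[1]-p['cy'])/p['fy'],1.]);return -R.T@t,d
def at(p,uv,z):
    o,d=ray(p,uv);return o+d*(z-o[2])/d[2]
def proj(p,X):
    K=np.array([[p['fx'],0,p['cx']],[0,p['fy'],p['cy']],[0,0,1.]])
    return cv2.projectPoints(np.array(X,float).reshape(-1,3),np.array(p['rvec'],float),np.array(p['tvec'],float),K,None)[0].reshape(-1,2)
def save(n,im): cv2.imwrite('pics/'+n+'.png',cv2.cvtColor(im,cv2.COLOR_RGB2BGR))
E
python3 - <<'E'
from h import *
for n in('top','scene'):
    p=arm.snapshot(n);save(n+'1',p['frame'])
    o,d=ray(p,(320,200));print(n,o.round(),d.round(2))
    for l in('box_a','box_a_bar','riser','lotion','soap_dish','round_mirror','hairbrush'):
        for r in arm.outline_of(l,p):
            c=r['centre'];print(l,round(r['conf'],2),[round(float(v)) for v in c],r['pixels'].sum(),at(p,(c[1],c[0]),50 if 'box' in l else 0).round())
print(arm.observe())
E
```

```text
pics
top [ 475.   -4. 1083.] [ 0.12 -0.03 -0.99]
box_a 0.91 [159, 223] 2531 [705. 215.  50.]
box_a 0.86 [143, 339] 2339 [746. -81.  50.]
box_a 0.82 [147, 279] 2402 [737.  73.  50.]
box_a 0.8 [286, 257] 2538 [387. 125.  50.]
box_a_bar 0.67 [161, 221] 2533 [699. 219.  50.]
riser 0.67 [95, 270] 12017 [895. 101.   0.]
lotion 0.53 [160, 222] 2543 [714. 227.   0.]
soap_dish 0.75 [261, 142] 1917 [448. 427.   0.]
round_mirror 0.6 [268, 471] 1965 [ 426. -427.    0.]
hairbrush 0.74 [161, 221] 2555 [712. 230.   0.]
hairbrush 0.68 [189, 142] 915 [637. 436.   0.]
hairbrush 0.63 [235, 309] 175941 [513.  -5.   0.]
scene [1206.  603.  964.] [-0.46 -0.5  -0.73]
box_a 0.94 [175, 238] 1501 [ 752. -271.   50.]
box_a 0.84 [188, 408] 1474 [395. 128.  50.]
box_a 0.74 [261, 362] 1938 [697. 219.  50.]
box_a 0.71 [206, 281] 1941 [733. -76.  50.]
box_a_bar 0.63 [264, 362] 2047 [702. 226.  50.]
riser 0.74 [283, 300] 11145 [842. 136.   0.]
lotion 0.95 [124, 235] 843 [ 578. -557.    0.]
lotion 0.37 [262, 359] 1993 [676. 195.   0.]
soap_dish 0.93 [267, 479] 1537 [443. 429.   0.]
round_mirror 0.9 [123, 285] 604 [ 4
[... 169 characters left out ...]
   1.68863643e+00, -7.03216727e-02]), 'qd': array([ 0.00204305, -0.00128024,  0.00110515, -0.00097304,  0.00130088,
        0.00058743]), 'joint_torque': array([-3.92716502e-04, -3.81502748e+01, -3.60300386e+01, -7.97274106e-05,
        4.39749101e-05,  7.79826507e-06]), 'position': array([120.09398064, 511.09329988, 253.333664  ]), 'tool_rot': array([[-9.73483539e-01,  2.28757069e-01,  4.18527003e-05],
       [ 2.28757072e-01,  9.73483537e-01,  6.71802121e-05],
       [-2.53749663e-05,  7.49729318e-05, -9.99999997e-01]]), 'ft_force': array([-0.40907356, -0.68557314,  0.75677483]), 'torque': array([ 0.00041745,  0.01573533, -0.01205953]), 'finger_force': 0.0, 'finger_gap': 85.55899843622397}
```

View pics/top1.png

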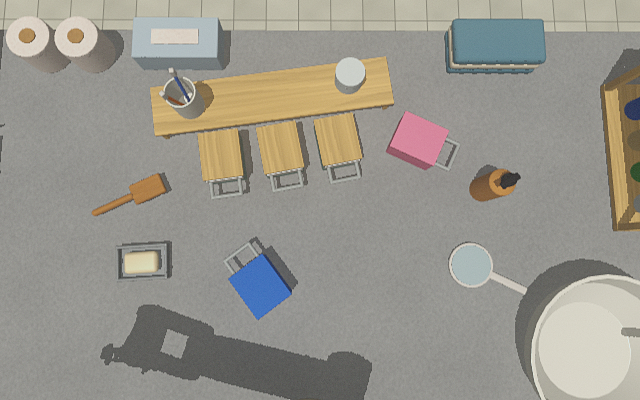

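View pics/scene1.png

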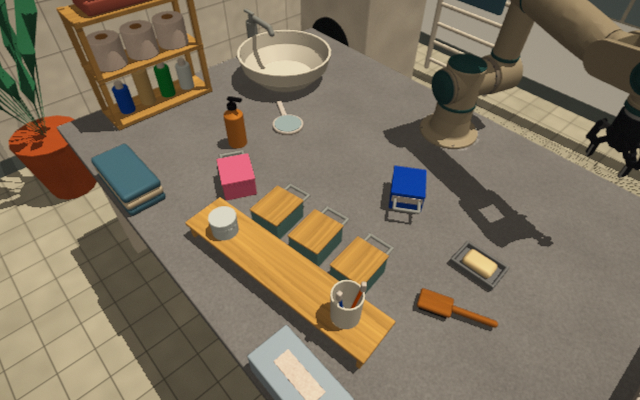

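Top view: the row stands at about (221,156), (280,149) and (338,141), with bars at (227,195), (288,187) and (346,178). Look-alikes are the blue box (257,286) and the pink box (417,140). I choose the three with bamboo lids and green bodies directly in front of the riser, and check them in a crop.

Run:
```python
from h import *
p=arm.snapshot('top');im=p['frame'][110:210,190:370]
save('crop',cv2.resize(im,None,fx=4.4,fy=4.4,interpolation=cv2.INTER_CUBIC))
# model fit: lid mask + silhouettes via outline IoU
from scipy.optimize import minimize
from scipy.spatial import ConvexHull
s=arm.snapshot('scene')
rs={q['shot']:[r for r in arm.outline_of('box_a',q)] for q in (p,s)}
def sil(q,x,y,a):
    c,sn=np.cos(a),np.sin(a);M=np.zeros((400*4,640*4),np.uint8)
    def dr(P):
        P=np.array(P,float);W=np.c_[x+c*P[:,0]-sn*P[:,1],y+sn*P[:,0]+c*P[:,1],P[:,2]]
        u=proj(q,W)*4;cv2.fillConvexPoly(M,cv2.convexHull(u.astype(np.int32)),1)
    b=lambda x0,x1,y0,y1,z0,z1:[(i,j,k) for i in(x0,x1) for j in(y0,y1) for k in(z0,z1)]
    dr(b(-60,60,-50,50,0,75));dr(b(-107,-97,-36,36,45,55));dr(b(-102,-60,-41,-31,45,55));dr(b(-102,-60,31,41,45,55))
    return cv2.resize(M.astype(np.float32),(640,400),interpolation=cv2.INTER_AREA)
for g in((715,222),(737,75),(752,-72)):
    ms=[]
    for q in(p,s):
        u=proj(q,[(g[0],g[1],40)])[0]
        for r in rs[q['shot']]:
            cr=r['centre']
            if np.hypot(cr[1]-u[0],cr[0]-u[1])<22: ms.append((q,r['pixels'].astype(np.float32)));break
    def cost(v,ms):
        return sum(np.abs(sil(q,*v[:2],v[2])-m).sum()/m.sum() for q,m in ms)
    for sub in (ms,[m for m in ms if m[0] is p],[m for m in ms if m[0] is s]):
        if not sub: continue
        r=minimize(lambda v:cost((v[0],v[1],v[2]/100),sub),(g[0],g[1],13),method='Nelder-Mead',options=dict(initial_simplex=[(g[0],g[1],13),(g[0]+15,g[1],13),(g[0],g[1]+15,13),(g[0],g[1],20)],maxiter=90))
        a=r.x[2]/100;print(len(sub),r.x.round(2),round(r.fun,3),'bar',(r.x[:2]-102*np.array([np.cos(a),np.sin(a)])).round(1))
```

```text
2 [712.35 218.71  14.38] 0.4 bar [611.4 204.1]
1 [713.75 216.4   13.37] 0.047 bar [612.7 202.8]
1 [709.44 222.39  14.39] 0.249 bar [608.5 207.8]
2 [731.14  70.1   20.27] 0.264 bar [631.2  49.6]
1 [731.97  68.29  19.36] 0.041 bar [631.9  48.7]
1 [728.35  73.94  19.82] 0.121 bar [628.3  53.9]
2 [751.52 -76.02  18.18] 0.277 bar [651.2 -94.5]
1 [753.46 -77.58  18.74] 0.079 bar [653.2 -96.6]
1 [748.58 -70.49  20.23] 0.101 bar [648.7 -91. ]
```

View pics/crop.png

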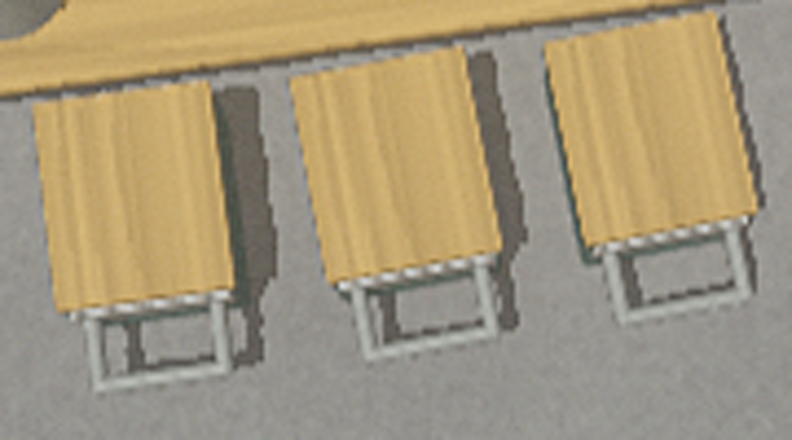

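Crop: the three bamboo-lidded boxes have clear pull bars in front, and there are no look-alikes among them. Moving above the left one's bar.

Emit:
carry_out:
  deltas:
    - {"dx": 0.1,"dy": -0.06,"az": -0.12,"hand": 0}
    - {"dx": 0.2,"dy": -0.12,"az": -0.25,"hand": 0.3}
    - {"dx": 0.3,"dy": -0.18,"az": -0.38,"hand": 0.6}
    - {"dx": 0.4,"dy": -0.24,"az": -0.5,"hand": 0.6}
    - {"dx": 0.5,"dy": -0.3,"az": -0.62,"hand": 0.6}
    - {"dx": 0.6,"dy": -0.37,"az": -0.75,"hand": 0.6}
    - {"dx": 0.7,"dy": -0.43,"az": -0.88,"hand": 0.6}
    - {"dx": 0.78,"dy": -0.49,"az": -1,"hand": 0.6}
  grip_force: 20

```text
validation failed for argument at $.de...
```

Emit:
carry_out:
  deltas:
    - {"dx": 0.1,"dy": -0.06,"az": -0.07,"hand": 0.6}
    - {"dx": 0.2,"dy": -0.124,"dz": -0.05,"az": -0.148,"hand": 0.6}
    - {"dx": 0.203,"dy": -0.124,"dz": -0.1,"az": -0.148,"hand": 0.6}
    - {"dx": 0.203,"dy": -0.124,"dz": -0.15,"az": -0.148,"hand": 0.6}
    - {"dx": 0.203,"dy": -0.124,"dz": -0.15,"az": -0.148,"hand": 0.6}
    - {"dx": 0.203,"dy": -0.124,"dz": -0.15,"az": -0.148,"hand": 0.6}
    - {"dx": 0.203,"dy": -0.124,"dz": -0.15,"az": -0.148,"hand": 0.6}
    - {"dx": 0.203,"dy": -0.124,"dz": -0.15,"az": -0.148,"hand": 0.6}

```text
validation failed for argument at $.de...
```

```bash
cat > w.py <<'E'
from h import *
import sys
X,Y,A=map(float,sys.argv[2:5])
o=arm.observe();w=arm.snapshot('wrist');im=w['frame'].copy()
print(o['position'].round(1),np.arctan2(o['tool_rot'][1,1],o['tool_rot'][0,1]).round(3),'gap',round(o['finger_gap'],1),'F',o['ft_force'].round(2),o['time'])
T=np.array(w['tool_from_camera'])
def pw(P):
    P=np.atleast_2d(P).astype(float);t=(P-o['position'])@o['tool_rot'];c=(t-T[:3,3])@T[:3,:3]
    return np.c_[w['fx']*c[:,0]/c[:,2]+w['cx'],w['fy']*c[:,1]/c[:,2]+w['cy']]
c,s=np.cos(A),np.sin(A)
bw=lambda q:np.array([X+c*q[0]-s*q[1],Y+s*q[0]+c*q[1],q[2]])
# bar axis and lid front edge, predicted (red)
for a,b in(((0,-36,50),(0,36,50)),((42,-50,75),(42,50,75))):
    u=pw([bw(a),bw(b)]).round().astype(int);cv2.line(im,tuple(map(int,u[0])),tuple(map(int,u[1])),(255,0,0),1);print(u.tolist())
save(sys.argv[1],im)
E
python3 w.py wl 611.5 204.5 0.138
```

```text
[120.1 511.1 253.3] 1.34 gap 85.5 F [0.08 0.21 0.31] 1.0
[[165, 561], [211, 549]]
[[162, 607], [228, 590]]
```

View pics/wl.png

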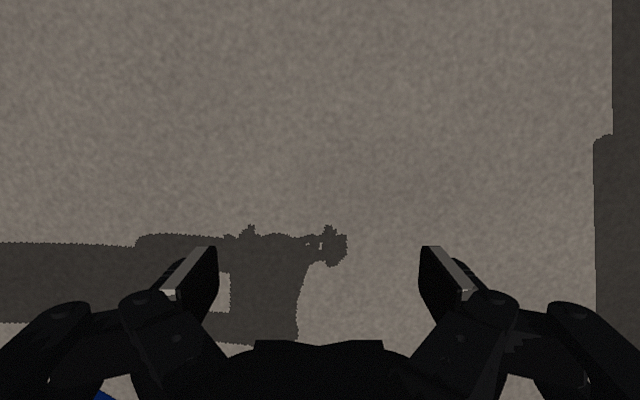

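The calls were refused, so the picture shows only bare counter and the fingers at the bottom. I'll give all seven numbers in every row.

Emit:
carry_out:
  deltas:
    - {"dx": 0.1,"dy": -0.06,"dz": 0,"ax": 0,"ay": 0,"az": -0.12,"hand": 0}
    - {"dx": 0.2,"dy": -0.12,"dz": 0,"ax": 0,"ay": 0,"az": -0.25,"hand": 0.3}
    - {"dx": 0.3,"dy": -0.18,"dz": 0,"ax": 0,"ay": 0,"az": -0.38,"hand": 0.6}
    - {"dx": 0.4,"dy": -0.24,"dz": 0,"ax": 0,"ay": 0,"az": -0.5,"hand": 0.6}
    - {"dx": 0.5,"dy": -0.3,"dz": 0,"ax": 0,"ay": 0,"az": -0.62,"hand": 0.6}
    - {"dx": 0.6,"dy": -0.37,"dz": 0,"ax": 0,"ay": 0,"az": -0.75,"hand": 0.6}
    - {"dx": 0.7,"dy": -0.43,"dz": 0,"ax": 0,"ay": 0,"az": -0.88,"hand": 0.6}
    - {"dx": 0.78,"dy": -0.49,"dz": 0,"ax": 0,"ay": 0,"az": -1,"hand": 0.6}
  grip_force: 20

```text
time: 2.05
position: [511.7, 264.7, 253.2]
tool_rot: [[-0.284, 0.959, 0.0], [0.959, 0.284, 0.0], [-0.0, 0.0, -1.0]]
ft_force: [-0.4, 0.9, 0.1]
finger_gap: 34.5
finger_force: 0.0
```

Emit:
carry_out:
  deltas:
    - {"dx": 0.1,"dy": -0.06,"dz": 0,"ax": 0,"ay": 0,"az": -0.07,"hand": 0.6}
    - {"dx": 0.2,"dy": -0.123,"dz": -0.05,"ax": 0,"ay": 0,"az": -0.148,"hand": 0.6}
    - {"dx": 0.203,"dy": -0.123,"dz": -0.1,"ax": 0,"ay": 0,"az": -0.148,"hand": 0.6}
    - {"dx": 0.203,"dy": -0.123,"dz": -0.15,"ax": 0,"ay": 0,"az": -0.148,"hand": 0.6}
    - {"dx": 0.203,"dy": -0.123,"dz": -0.2,"ax": 0,"ay": 0,"az": -0.148,"hand": 0.6}
    - {"dx": 0.203,"dy": -0.123,"dz": -0.2,"ax": 0,"ay": 0,"az": -0.148,"hand": 0.6}
    - {"dx": 0.203,"dy": -0.123,"dz": -0.2,"ax": 0,"ay": 0,"az": -0.148,"hand": 0.6}
    - {"dx": 0.203,"dy": -0.123,"dz": -0.2,"ax": 0,"ay": 0,"az": -0.148,"hand": 0.6}

```text
time: 3.05
position: [612.2, 204.8, 155.1]
tool_rot: [[-0.137, 0.991, 0.003], [0.991, 0.137, 0.001], [0.0, 0.003, -1.0]]
ft_force: [0.0, 0.4, 0.3]
finger_gap: 34.1
finger_force: 0.0
```

```bash
python3 w.py wl2 611.5 204.5 0.138
```

```text
[612.2 204.8 155.1] 0.138 gap 34.1 F [0.04 0.44 0.26] 3.05
[[317, 248], [317, 150]]
[[380, 283], [388, 132]]
```

View pics/wl2.png

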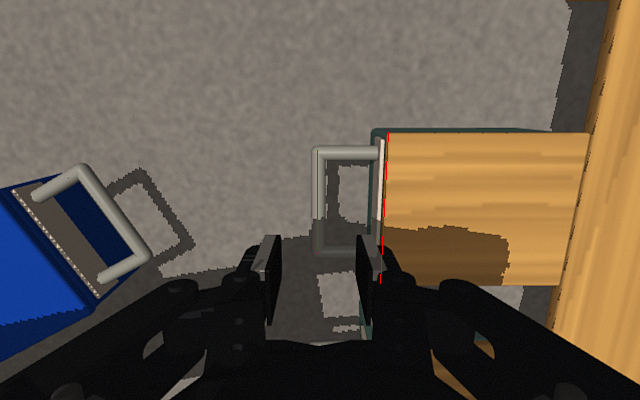

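The predicted bar (317,150–250) and lid edge (385) match the picture to about 1–2 mm. Descending over the bar.

Emit:
carry_out:
  deltas:
    - {"dx": 0,"dy": 0,"dz": -0.04,"ax": 0,"ay": 0,"az": 0,"hand": 0.6}
    - {"dx": 0,"dy": 0,"dz": -0.08,"ax": 0,"ay": 0,"az": 0,"hand": 0.6}
    - {"dx": 0,"dy": 0,"dz": -0.12,"ax": 0,"ay": 0,"az": 0,"hand": 0.6}
    - {"dx": 0,"dy": 0,"dz": -0.15,"ax": 0,"ay": 0,"az": 0,"hand": 0.6}
    - {"dx": 0,"dy": 0,"dz": -0.17,"ax": 0,"ay": 0,"az": 0,"hand": 0.6}
    - {"dx": 0,"dy": 0,"dz": -0.19,"ax": 0,"ay": 0,"az": 0,"hand": 0.6}
    - {"dx": 0,"dy": 0,"dz": -0.19,"ax": 0,"ay": 0,"az": 0,"hand": 0.6}
    - {"dx": 0,"dy": 0,"dz": -0.19,"ax": 0,"ay": 0,"az": 0,"hand": 0.6}

```text
time: 4.1
position: [611.9, 204.7, 59.0]
tool_rot: [[-0.137, 0.991, 0.001], [0.991, 0.137, 0.0], [0.0, 0.001, -1.0]]
ft_force: [0.6, 0.5, -0.3]
finger_gap: 34.2
finger_force: 0.0
```

Emit:
carry_out:
  deltas:
    - {"dx": 0,"dy": 0,"dz": 0,"ax": 0,"ay": 0,"az": 0,"hand": 0.7}
    - {"dx": 0,"dy": 0,"dz": 0,"ax": 0,"ay": 0,"az": 0,"hand": 0.75}
    - {"dx": 0,"dy": 0,"dz": 0,"ax": 0,"ay": 0,"az": 0,"hand": 0.8}
    - {"dx": 0,"dy": 0,"dz": 0,"ax": 0,"ay": 0,"az": 0,"hand": 0.85}
    - {"dx": 0,"dy": 0,"dz": 0,"ax": 0,"ay": 0,"az": 0,"hand": 0.9}
    - {"dx": 0,"dy": 0,"dz": 0,"ax": 0,"ay": 0,"az": 0,"hand": 0.95}
    - {"dx": 0,"dy": 0,"dz": 0,"ax": 0,"ay": 0,"az": 0,"hand": 1}
    - {"dx": 0,"dy": 0,"dz": 0,"ax": 0,"ay": 0,"az": 0,"hand": 1}
  grip_force: 20

```text
time: 5.1
position: [611.8, 204.6, 58.4]
tool_rot: [[-0.137, 0.991, 0.001], [0.991, 0.137, 0.0], [-0.0, 0.001, -1.0]]
ft_force: [1.6, -0.1, 0.9]
finger_gap: 8.8
finger_force: 19.5
```

Emit:
carry_out:
  deltas:
    - {"dx": 0.001,"dy": 0,"dz": 0.004,"ax": 0,"ay": 0,"az": 0,"hand": 1}
    - {"dx": 0.002,"dy": 0,"dz": 0.008,"ax": 0,"ay": 0,"az": 0,"hand": 1}
    - {"dx": 0.004,"dy": 0,"dz": 0.013,"ax": 0,"ay": 0,"az": 0,"hand": 1}
    - {"dx": 0.006,"dy": 0.001,"dz": 0.018,"ax": 0,"ay": 0,"az": 0,"hand": 1}
    - {"dx": 0.007,"dy": 0.001,"dz": 0.022,"ax": 0,"ay": 0,"az": 0,"hand": 1}
    - {"dx": 0.007,"dy": 0.001,"dz": 0.022,"ax": 0,"ay": 0,"az": 0,"hand": 1}
    - {"dx": 0.007,"dy": 0.001,"dz": 0.022,"ax": 0,"ay": 0,"az": 0,"hand": 1}
    - {"dx": 0.007,"dy": 0.001,"dz": 0.022,"ax": 0,"ay": 0,"az": 0,"hand": 1}

```text
time: 6.1
position: [614.9, 205.1, 69.2]
tool_rot: [[-0.137, 0.991, -0.0], [0.991, 0.137, -0.0], [-0.0, -0.0, -1.0]]
ft_force: [-0.7, -0.6, -3.6]
finger_gap: 9.2
finger_force: 19.5
```

```bash
cat > f.py <<'E'
from h import *
F=[]
for i in range(4):
    o=arm.observe();F.append(o['ft_force']);arm.snapshot('wrist')
print(np.round(F,2).tolist(),np.mean(F,0).round(2),o['position'].round(1),round(o['finger_gap'],1),o['time'])
E
python3 f.py
```

```text
[[-0.68, -0.57, -3.6], [-1.15, -0.35, -4.04], [-0.67, -0.86, -4.12], [-2.38, -0.75, -3.39]] [-1.22 -0.63 -3.79] [614.9 205.1  69.2] 9.1 6.25
```

About 3.8 N, so the left box looks full. Setting it down, opening and rising.

Emit:
carry_out:
  deltas:
    - {"dx": -0.001,"dy": 0,"dz": -0.004,"ax": 0,"ay": 0,"az": 0,"hand": 1}
    - {"dx": -0.003,"dy": 0,"dz": -0.009,"ax": 0,"ay": 0,"az": 0,"hand": 1}
    - {"dx": -0.005,"dy": 0,"dz": -0.015,"ax": 0,"ay": 0,"az": 0,"hand": 1}
    - {"dx": -0.006,"dy": -0.001,"dz": -0.019,"ax": 0,"ay": 0,"az": 0,"hand": 1}
    - {"dx": -0.007,"dy": -0.001,"dz": -0.022,"ax": 0,"ay": 0,"az": 0,"hand": 1}
    - {"dx": -0.007,"dy": -0.001,"dz": -0.022,"ax": 0,"ay": 0,"az": 0,"hand": 1}
    - {"dx": -0.007,"dy": -0.001,"dz": -0.022,"ax": 0,"ay": 0,"az": 0,"hand": 1}
    - {"dx": -0.007,"dy": -0.001,"dz": -0.022,"ax": 0,"ay": 0,"az": 0,"hand": 0.9}

```text
time: 7.3
position: [611.5, 204.7, 58.5]
tool_rot: [[-0.138, 0.99, 0.0], [0.99, 0.138, 0.0], [0.0, 0.0, -1.0]]
ft_force: [-4.6, -1.6, 0.4]
finger_gap: 9.2
finger_force: 19.8
```

Emit:
carry_out:
  deltas:
    - {"dx": 0,"dy": 0,"dz": 0,"ax": 0,"ay": 0,"az": 0,"hand": 0.6}
    - {"dx": 0,"dy": 0,"dz": 0,"ax": 0,"ay": 0,"az": 0,"hand": 0.6}
    - {"dx": 0,"dy": 0,"dz": 0,"ax": 0,"ay": 0,"az": 0,"hand": 0.6}
    - {"dx": 0,"dy": 0,"dz": 0.03,"ax": 0,"ay": 0,"az": 0,"hand": 0.6}
    - {"dx": 0,"dy": 0,"dz": 0.08,"ax": 0,"ay": 0,"az": 0,"hand": 0.6}
    - {"dx": 0,"dy": 0,"dz": 0.14,"ax": 0,"ay": 0,"az": 0,"hand": 0.6}
    - {"dx": 0,"dy": 0,"dz": 0.19,"ax": 0,"ay": 0,"az": 0,"hand": 0.6}
    - {"dx": 0,"dy": 0,"dz": 0.19,"ax": 0,"ay": 0,"az": 0,"hand": 0.6}

```text
time: 8.3
position: [612.9, 205.0, 157.1]
tool_rot: [[-0.137, 0.99, 0.006], [0.991, 0.137, 0.002], [0.001, 0.007, -1.0]]
ft_force: [0.5, 0.0, 0.5]
finger_gap: 34.2
finger_force: 0.0
```

Emit:
carry_out:
  deltas:
    - {"dx": 0.01,"dy": -0.08,"dz": 0,"ax": 0,"ay": 0,"az": 0.02,"hand": 0.6}
    - {"dx": 0.02,"dy": -0.17,"dz": 0,"ax": 0,"ay": 0,"az": 0.04,"hand": 0.6}
    - {"dx": 0.03,"dy": -0.26,"dz": 0,"ax": 0,"ay": 0,"az": 0.056,"hand": 0.6}
    - {"dx": 0.039,"dy": -0.309,"dz": 0,"ax": 0,"ay": 0,"az": 0.056,"hand": 0.6}
    - {"dx": 0.039,"dy": -0.309,"dz": 0,"ax": 0,"ay": 0,"az": 0.056,"hand": 0.6}
    - {"dx": 0.039,"dy": -0.309,"dz": 0,"ax": 0,"ay": 0,"az": 0.056,"hand": 0.6}
    - {"dx": 0.039,"dy": -0.309,"dz": 0,"ax": 0,"ay": 0,"az": 0.056,"hand": 0.6}
    - {"dx": 0.039,"dy": -0.309,"dz": 0,"ax": 0,"ay": 0,"az": 0.056,"hand": 0.6}

```text
time: 9.3
position: [631.0, 51.0, 153.3]
tool_rot: [[-0.196, 0.981, 0.0], [0.981, 0.196, 0.0], [0.0, 0.0, -1.0]]
ft_force: [-0.3, 0.2, 0.8]
finger_gap: 34.4
finger_force: 0.0
```

```bash
python3 w.py wm 631 50 0.197
```

```text
[631.   51.  153.3] 0.198 gap 34.4 F [-0.31  0.24  0.76] 9.3
[[319, 250], [319, 152]]
[[381, 285], [390, 134]]
```

View pics/wm.png

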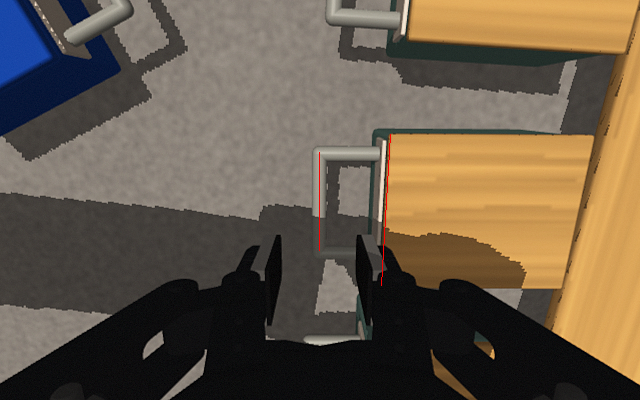

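The middle bar is at (319,150–252), again on the prediction. Descend, close and lift.

Emit:
carry_out:
  deltas:
    - {"dx": 0,"dy": 0,"dz": -0.04,"ax": 0,"ay": 0,"az": 0,"hand": 0.6}
    - {"dx": 0,"dy": 0,"dz": -0.08,"ax": 0,"ay": 0,"az": 0,"hand": 0.6}
    - {"dx": 0,"dy": 0,"dz": -0.12,"ax": 0,"ay": 0,"az": 0,"hand": 0.6}
    - {"dx": 0,"dy": 0,"dz": -0.15,"ax": 0,"ay": 0,"az": 0,"hand": 0.6}
    - {"dx": 0,"dy": 0,"dz": -0.17,"ax": 0,"ay": 0,"az": 0,"hand": 0.6}
    - {"dx": 0,"dy": 0,"dz": -0.19,"ax": 0,"ay": 0,"az": 0,"hand": 0.6}
    - {"dx": 0,"dy": 0,"dz": -0.19,"ax": 0,"ay": 0,"az": 0,"hand": 0.6}
    - {"dx": 0,"dy": 0,"dz": -0.19,"ax": 0,"ay": 0,"az": 0,"hand": 0.6}

```text
time: 10.35
position: [631.5, 50.1, 59.0]
tool_rot: [[-0.195, 0.981, 0.001], [0.981, 0.195, 0.0], [-0.0, 0.001, -1.0]]
ft_force: [-0.3, 0.6, 0.3]
finger_gap: 34.3
finger_force: 0.0
```

Emit:
carry_out:
  deltas:
    - {"dx": 0,"dy": 0,"dz": 0,"ax": 0,"ay": 0,"az": 0,"hand": 0.7}
    - {"dx": 0,"dy": 0,"dz": 0,"ax": 0,"ay": 0,"az": 0,"hand": 0.75}
    - {"dx": 0,"dy": 0,"dz": 0,"ax": 0,"ay": 0,"az": 0,"hand": 0.8}
    - {"dx": 0,"dy": 0,"dz": 0,"ax": 0,"ay": 0,"az": 0,"hand": 0.85}
    - {"dx": 0,"dy": 0,"dz": 0,"ax": 0,"ay": 0,"az": 0,"hand": 0.9}
    - {"dx": 0,"dy": 0,"dz": 0,"ax": 0,"ay": 0,"az": 0,"hand": 0.95}
    - {"dx": 0,"dy": 0,"dz": 0,"ax": 0,"ay": 0,"az": 0,"hand": 1}
    - {"dx": 0,"dy": 0,"dz": 0,"ax": 0,"ay": 0,"az": 0,"hand": 1}
  grip_force: 20

```text
time: 11.35
position: [631.2, 50.1, 58.4]
tool_rot: [[-0.195, 0.981, 0.0], [0.981, 0.195, 0.0], [-0.0, 0.0, -1.0]]
ft_force: [1.0, 0.0, 0.0]
finger_gap: 8.8
finger_force: 19.5
```

Emit:
carry_out:
  deltas:
    - {"dx": 0.001,"dy": 0,"dz": 0.004,"ax": 0,"ay": 0,"az": 0,"hand": 1}
    - {"dx": 0.002,"dy": 0,"dz": 0.008,"ax": 0,"ay": 0,"az": 0,"hand": 1}
    - {"dx": 0.004,"dy": 0.001,"dz": 0.013,"ax": 0,"ay": 0,"az": 0,"hand": 1}
    - {"dx": 0.006,"dy": 0.001,"dz": 0.018,"ax": 0,"ay": 0,"az": 0,"hand": 1}
    - {"dx": 0.007,"dy": 0.001,"dz": 0.022,"ax": 0,"ay": 0,"az": 0,"hand": 1}
    - {"dx": 0.007,"dy": 0.001,"dz": 0.022,"ax": 0,"ay": 0,"az": 0,"hand": 1}
    - {"dx": 0.007,"dy": 0.001,"dz": 0.022,"ax": 0,"ay": 0,"az": 0,"hand": 1}
    - {"dx": 0.007,"dy": 0.001,"dz": 0.022,"ax": 0,"ay": 0,"az": 0,"hand": 1}

```text
time: 12.35
position: [634.4, 50.6, 69.2]
tool_rot: [[-0.195, 0.981, -0.0], [0.981, 0.195, 0.0], [0.0, -0.0, -1.0]]
ft_force: [-1.0, 0.3, -2.7]
finger_gap: 9.0
finger_force: 19.5
```

```bash
python3 f.py
```

```text
[[-1.03, 0.29, -2.7], [-1.4, 1.11, -3.03], [-1.4, -0.67, -3.74], [-1.26, 0.04, -3.08]] [-1.27  0.19 -3.14] [634.4  50.6  69.2] 9.1 12.5
```

About 3.1 N, so full as well. Set down, then test the right box.

Emit:
carry_out:
  deltas:
    - {"dx": -0.001,"dy": 0,"dz": -0.004,"ax": 0,"ay": 0,"az": 0,"hand": 1}
    - {"dx": -0.003,"dy": 0,"dz": -0.009,"ax": 0,"ay": 0,"az": 0,"hand": 1}
    - {"dx": -0.005,"dy": 0,"dz": -0.015,"ax": 0,"ay": 0,"az": 0,"hand": 1}
    - {"dx": -0.006,"dy": -0.001,"dz": -0.019,"ax": 0,"ay": 0,"az": 0,"hand": 1}
    - {"dx": -0.007,"dy": -0.001,"dz": -0.022,"ax": 0,"ay": 0,"az": 0,"hand": 1}
    - {"dx": -0.007,"dy": -0.001,"dz": -0.022,"ax": 0,"ay": 0,"az": 0,"hand": 1}
    - {"dx": -0.007,"dy": -0.001,"dz": -0.022,"ax": 0,"ay": 0,"az": 0,"hand": 1}
    - {"dx": -0.007,"dy": -0.001,"dz": -0.022,"ax": 0,"ay": 0,"az": 0,"hand": 0.9}

```text
time: 13.55
position: [631.1, 50.0, 58.5]
tool_rot: [[-0.195, 0.981, 0.0], [0.981, 0.195, -0.0], [-0.0, 0.0, -1.0]]
ft_force: [-5.0, -2.0, 0.8]
finger_gap: 9.1
finger_force: 19.8
```

Emit:
carry_out:
  deltas:
    - {"dx": 0,"dy": 0,"dz": 0,"ax": 0,"ay": 0,"az": 0,"hand": 0.6}
    - {"dx": 0,"dy": 0,"dz": 0,"ax": 0,"ay": 0,"az": 0,"hand": 0.6}
    - {"dx": 0,"dy": 0,"dz": 0,"ax": 0,"ay": 0,"az": 0,"hand": 0.6}
    - {"dx": 0,"dy": 0,"dz": 0.03,"ax": 0,"ay": 0,"az": 0,"hand": 0.6}
    - {"dx": 0,"dy": 0,"dz": 0.08,"ax": 0,"ay": 0,"az": 0,"hand": 0.6}
    - {"dx": 0,"dy": 0,"dz": 0.14,"ax": 0,"ay": 0,"az": 0,"hand": 0.6}
    - {"dx": 0,"dy": 0,"dz": 0.19,"ax": 0,"ay": 0,"az": 0,"hand": 0.6}
    - {"dx": 0,"dy": 0,"dz": 0.19,"ax": 0,"ay": 0,"az": 0,"hand": 0.6}

```text
time: 14.55
position: [632.4, 50.1, 157.0]
tool_rot: [[-0.195, 0.981, 0.006], [0.981, 0.195, 0.0], [-0.001, 0.006, -1.0]]
ft_force: [1.0, -0.5, -0.1]
finger_gap: 33.9
finger_force: 0.0
```

Emit:
carry_out:
  deltas:
    - {"dx": 0.01,"dy": -0.08,"dz": 0,"ax": 0,"ay": 0,"az": 0,"hand": 0.6}
    - {"dx": 0.02,"dy": -0.17,"dz": 0,"ax": 0,"ay": 0,"az": 0,"hand": 0.6}
    - {"dx": 0.03,"dy": -0.25,"dz": 0,"ax": 0,"ay": 0,"az": -0.01,"hand": 0.6}
    - {"dx": 0.04,"dy": -0.289,"dz": 0,"ax": 0,"ay": 0,"az": -0.01,"hand": 0.6}
    - {"dx": 0.04,"dy": -0.289,"dz": 0,"ax": 0,"ay": 0,"az": -0.01,"hand": 0.6}
    - {"dx": 0.04,"dy": -0.289,"dz": 0,"ax": 0,"ay": 0,"az": -0.01,"hand": 0.6}
    - {"dx": 0.04,"dy": -0.289,"dz": 0,"ax": 0,"ay": 0,"az": -0.01,"hand": 0.6}
    - {"dx": 0.04,"dy": -0.289,"dz": 0,"ax": 0,"ay": 0,"az": -0.01,"hand": 0.6}

```text
time: 15.55
position: [651.1, -93.4, 153.5]
tool_rot: [[-0.186, 0.983, 0.0], [0.983, 0.186, 0.0], [0.0, 0.0, -1.0]]
ft_force: [-0.3, -0.2, 0.6]
finger_gap: 34.2
finger_force: 0.0
```

```bash
python3 w.py wr 651 -94.5 0.187
```

```text
[651.1 -93.4 153.5] 0.187 gap 34.2 F [-0.29 -0.22  0.63] 15.55
[[318, 250], [318, 152]]
[[381, 285], [389, 134]]
```

View pics/wr.png

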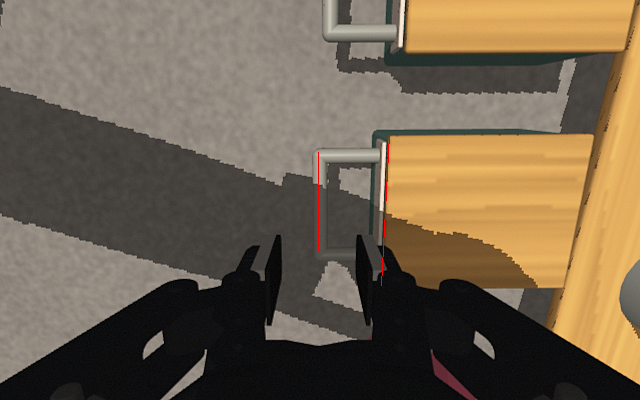

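The right bar is at (318,150–253), aligned. Descend, close and lift.

Emit:
carry_out:
  deltas:
    - {"dx": 0,"dy": 0,"dz": -0.04,"ax": 0,"ay": 0,"az": 0,"hand": 0.6}
    - {"dx": 0,"dy": 0,"dz": -0.08,"ax": 0,"ay": 0,"az": 0,"hand": 0.6}
    - {"dx": 0,"dy": 0,"dz": -0.12,"ax": 0,"ay": 0,"az": 0,"hand": 0.6}
    - {"dx": 0,"dy": 0,"dz": -0.15,"ax": 0,"ay": 0,"az": 0,"hand": 0.6}
    - {"dx": 0,"dy": 0,"dz": -0.17,"ax": 0,"ay": 0,"az": 0,"hand": 0.6}
    - {"dx": 0,"dy": 0,"dz": -0.19,"ax": 0,"ay": 0,"az": 0,"hand": 0.6}
    - {"dx": 0,"dy": 0,"dz": -0.19,"ax": 0,"ay": 0,"az": 0,"hand": 0.6}
    - {"dx": 0,"dy": 0,"dz": -0.19,"ax": 0,"ay": 0,"az": 0,"hand": 0.6}

```text
time: 16.6
position: [651.4, -94.5, 59.0]
tool_rot: [[-0.185, 0.983, 0.001], [0.983, 0.185, -0.0], [-0.0, 0.001, -1.0]]
ft_force: [0.0, 0.3, -0.0]
finger_gap: 34.2
finger_force: 0.0
```

Emit:
carry_out:
  deltas:
    - {"dx": 0,"dy": 0,"dz": 0,"ax": 0,"ay": 0,"az": 0,"hand": 0.7}
    - {"dx": 0,"dy": 0,"dz": 0,"ax": 0,"ay": 0,"az": 0,"hand": 0.75}
    - {"dx": 0,"dy": 0,"dz": 0,"ax": 0,"ay": 0,"az": 0,"hand": 0.8}
    - {"dx": 0,"dy": 0,"dz": 0,"ax": 0,"ay": 0,"az": 0,"hand": 0.85}
    - {"dx": 0,"dy": 0,"dz": 0,"ax": 0,"ay": 0,"az": 0,"hand": 0.9}
    - {"dx": 0,"dy": 0,"dz": 0,"ax": 0,"ay": 0,"az": 0,"hand": 0.95}
    - {"dx": 0,"dy": 0,"dz": 0,"ax": 0,"ay": 0,"az": 0,"hand": 1}
    - {"dx": 0,"dy": 0,"dz": 0,"ax": 0,"ay": 0,"az": 0,"hand": 1}
  grip_force: 20

```text
time: 17.6
position: [651.1, -94.4, 58.4]
tool_rot: [[-0.185, 0.983, 0.0], [0.983, 0.185, 0.0], [0.0, 0.0, -1.0]]
ft_force: [0.5, 0.3, 1.3]
finger_gap: 9.0
finger_force: 19.5
```

Emit:
carry_out:
  deltas:
    - {"dx": 0.001,"dy": 0,"dz": 0.004,"ax": 0,"ay": 0,"az": 0,"hand": 1}
    - {"dx": 0.002,"dy": 0,"dz": 0.008,"ax": 0,"ay": 0,"az": 0,"hand": 1}
    - {"dx": 0.004,"dy": 0.001,"dz": 0.013,"ax": 0,"ay": 0,"az": 0,"hand": 1}
    - {"dx": 0.006,"dy": 0.001,"dz": 0.018,"ax": 0,"ay": 0,"az": 0,"hand": 1}
    - {"dx": 0.007,"dy": 0.001,"dz": 0.022,"ax": 0,"ay": 0,"az": 0,"hand": 1}
    - {"dx": 0.007,"dy": 0.001,"dz": 0.022,"ax": 0,"ay": 0,"az": 0,"hand": 1}
    - {"dx": 0.007,"dy": 0.001,"dz": 0.022,"ax": 0,"ay": 0,"az": 0,"hand": 1}
    - {"dx": 0.007,"dy": 0.001,"dz": 0.022,"ax": 0,"ay": 0,"az": 0,"hand": 1}

```text
time: 18.6
position: [654.6, -93.9, 69.2]
tool_rot: [[-0.185, 0.983, 0.0], [0.983, 0.185, 0.0], [0.0, 0.0, -1.0]]
ft_force: [0.4, 0.6, -1.9]
finger_gap: 8.9
finger_force: 19.4
```

```bash
python3 f.py
```

```text
[[0.37, 0.55, -1.94], [0.45, 1.28, -1.06], [0.92, 0.23, -1.67], [0.73, 0.18, -1.26]] [ 0.62  0.56 -1.48] [654.5 -93.9  69.2] 9.1 18.75
```

About 1.5 N against 3.8 and 3.1 N, so the right box is the almost empty one. Lower it flat, draw it about 100 mm forward, and release.

Emit:
carry_out:
  deltas:
    - {"dx": -0.001,"dy": 0,"dz": -0.004,"ax": 0,"ay": 0,"az": 0,"hand": 1}
    - {"dx": -0.003,"dy": 0,"dz": -0.009,"ax": 0,"ay": 0,"az": 0,"hand": 1}
    - {"dx": -0.005,"dy": 0,"dz": -0.015,"ax": 0,"ay": 0,"az": 0,"hand": 1}
    - {"dx": -0.006,"dy": -0.001,"dz": -0.019,"ax": 0,"ay": 0,"az": 0,"hand": 1}
    - {"dx": -0.007,"dy": -0.001,"dz": -0.022,"ax": 0,"ay": 0,"az": 0,"hand": 1}
    - {"dx": -0.007,"dy": -0.001,"dz": -0.022,"ax": 0,"ay": 0,"az": 0,"hand": 1}
    - {"dx": -0.007,"dy": -0.001,"dz": -0.022,"ax": 0,"ay": 0,"az": 0,"hand": 1}
    - {"dx": -0.007,"dy": -0.001,"dz": -0.022,"ax": 0,"ay": 0,"az": 0,"hand": 1}

```text
time: 19.8
position: [651.2, -94.5, 58.5]
tool_rot: [[-0.185, 0.983, 0.0], [0.983, 0.185, -0.0], [-0.0, 0.0, -1.0]]
ft_force: [-1.5, -0.3, 0.9]
finger_gap: 9.1
finger_force: 19.7
```

Emit:
carry_out:
  deltas:
    - {"dx": -0.012,"dy": -0.002,"dz": 0,"ax": 0,"ay": 0,"az": 0,"hand": 1}
    - {"dx": -0.025,"dy": -0.004,"dz": 0,"ax": 0,"ay": 0,"az": 0,"hand": 1}
    - {"dx": -0.037,"dy": -0.006,"dz": 0,"ax": 0,"ay": 0,"az": 0,"hand": 1}
    - {"dx": -0.05,"dy": -0.008,"dz": 0,"ax": 0,"ay": 0,"az": 0,"hand": 1}
    - {"dx": -0.062,"dy": -0.01,"dz": 0,"ax": 0,"ay": 0,"az": 0,"hand": 1}
    - {"dx": -0.075,"dy": -0.012,"dz": 0,"ax": 0,"ay": 0,"az": 0,"hand": 1}
    - {"dx": -0.087,"dy": -0.014,"dz": 0,"ax": 0,"ay": 0,"az": 0,"hand": 1}
    - {"dx": -0.1,"dy": -0.016,"dz": 0,"ax": 0,"ay": 0,"az": 0,"hand": 1}

```text
time: 20.8
position: [600.8, -102.5, 58.5]
tool_rot: [[-0.185, 0.983, 0.001], [0.983, 0.185, -0.0], [-0.0, 0.0, -1.0]]
ft_force: [3.0, -0.1, 1.3]
finger_gap: 9.1
finger_force: 19.8
```

Emit:
carry_out:
  deltas:
    - {"dx": -0.013,"dy": -0.002,"dz": 0,"ax": 0,"ay": 0,"az": 0,"hand": 1}
    - {"dx": -0.027,"dy": -0.004,"dz": 0,"ax": 0,"ay": 0,"az": 0,"hand": 1}
    - {"dx": -0.041,"dy": -0.007,"dz": 0,"ax": 0,"ay": 0,"az": 0,"hand": 1}
    - {"dx": -0.055,"dy": -0.009,"dz": 0,"ax": 0,"ay": 0,"az": 0,"hand": 1}
    - {"dx": -0.068,"dy": -0.011,"dz": 0,"ax": 0,"ay": 0,"az": 0,"hand": 1}
    - {"dx": -0.082,"dy": -0.013,"dz": 0,"ax": 0,"ay": 0,"az": 0,"hand": 1}
    - {"dx": -0.1,"dy": -0.016,"dz": 0,"ax": 0,"ay": 0,"az": 0,"hand": 1}
    - {"dx": -0.1,"dy": -0.016,"dz": 0,"ax": 0,"ay": 0,"az": 0,"hand": 1}

```text
time: 21.8
position: [550.1, -110.6, 58.5]
tool_rot: [[-0.185, 0.983, -0.002], [0.983, 0.185, 0.0], [0.0, -0.002, -1.0]]
ft_force: [-3.8, -0.7, 4.3]
finger_gap: 9.1
finger_force: 20.0
```

Emit:
carry_out:
  deltas:
    - {"dx": 0,"dy": 0,"dz": 0,"ax": 0,"ay": 0,"az": 0,"hand": 0.9}
    - {"dx": 0,"dy": 0,"dz": 0,"ax": 0,"ay": 0,"az": 0,"hand": 0.6}
    - {"dx": 0,"dy": 0,"dz": 0,"ax": 0,"ay": 0,"az": 0,"hand": 0.6}
    - {"dx": 0,"dy": 0,"dz": 0,"ax": 0,"ay": 0,"az": 0,"hand": 0.6}
    - {"dx": 0,"dy": 0,"dz": 0.03,"ax": 0,"ay": 0,"az": 0,"hand": 0.6}
    - {"dx": 0,"dy": 0,"dz": 0.09,"ax": 0,"ay": 0,"az": 0,"hand": 0.6}
    - {"dx": 0,"dy": 0,"dz": 0.17,"ax": 0,"ay": 0,"az": 0,"hand": 0.6}
    - {"dx": 0,"dy": 0,"dz": 0.25,"ax": 0,"ay": 0,"az": 0,"hand": 0.6}

```text
time: 22.8
position: [551.0, -110.4, 185.7]
tool_rot: [[-0.185, 0.983, 0.001], [0.983, 0.185, -0.0], [-0.0, 0.001, -1.0]]
ft_force: [0.8, -0.0, -0.2]
finger_gap: 34.3
finger_force: 0.0
```

Emit:
carry_out:
  deltas:
    - {"dx": -0.05,"dy": -0.05,"dz": 0.1,"ax": 0,"ay": 0,"az": 0,"hand": 0.6}
    - {"dx": -0.1,"dy": -0.1,"dz": 0.1,"ax": 0,"ay": 0,"az": 0,"hand": 0.6}
    - {"dx": -0.15,"dy": -0.15,"dz": 0.1,"ax": 0,"ay": 0,"az": 0,"hand": 0.6}
    - {"dx": -0.2,"dy": -0.2,"dz": 0.1,"ax": 0,"ay": 0,"az": 0,"hand": 0.6}
    - {"dx": -0.25,"dy": -0.25,"dz": 0.1,"ax": 0,"ay": 0,"az": 0,"hand": 0.6}
    - {"dx": -0.3,"dy": -0.3,"dz": 0.1,"ax": 0,"ay": 0,"az": 0,"hand": 0.6}
    - {"dx": -0.3,"dy": -0.3,"dz": 0.1,"ax": 0,"ay": 0,"az": 0,"hand": 0.6}
    - {"dx": -0.3,"dy": -0.3,"dz": 0.1,"ax": 0,"ay": 0,"az": 0,"hand": 0.6}

```text
time: 23.8
position: [401.4, -260.2, 234.1]
tool_rot: [[-0.185, 0.983, 0.001], [0.983, 0.185, -0.0], [-0.001, 0.001, -1.0]]
ft_force: [0.9, -0.6, 0.4]
finger_gap: 34.2
finger_force: 0.0
```

Run:
```python
from h import *
p=arm.snapshot('top');save('end',p['frame']);print(arm.observe()['time'])
for r in arm.outline_of('box_a',p):
    c=r['centre'];print(round(r['conf'],2),c,at(p,(c[1],c[0]),50).round())
a=cv2.imread('pics/top1.png').astype(int);b=cv2.imread('pics/end.png').astype(int)
# left & middle box shift by phase correlation
for x0 in(195,253):
    A,B=[cv2.cvtColor(q[125:200,x0:x0+54].astype(np.uint8),cv2.COLOR_BGR2GRAY).astype(np.float32) for q in(a,b)]
    print(cv2.phaseCorrelate(A,B))
```

```text
23.85
0.76 [182.7, 347.2] [ 644. -102.   50.]
0.71 [144.5, 420.0] [ 743. -291.   50.]
0.7 [159.6, 222.1] [704. 217.  50.]
0.6 [149.7, 279.0] [730.  72.  50.]
0.6 [284.1, 258.0] [392. 122.  50.]
((0.14450187153402183, 0.6773845093745408), 0.9855867786171996)
((0.08850849740103328, 0.6006659684594595), 1.001595189600815)
```

View pics/end.png

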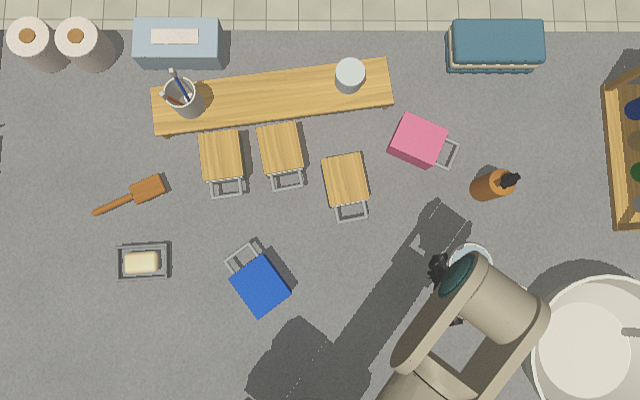

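The right box now stands at about (346,183), roughly 100 mm forward. The left (221,158) and middle (280,150) boxes moved under 2 mm. Everything else is as before.

```bash
python3 -c "
from cell import arm;print(arm.job_done())"
```

```text
the job is handed in; nothing more can be done
None
```

The right-hand box was the almost empty one (about 1.5 N at the bar, against 3.8 N and 3.1 N for the other two); I drew it about 100 mm forward, the full boxes shifted less than 2 mm, nothing else moved in the final picture, and the job is handed in, with no verdict returned.

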